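# Open the cold-store samples

### The job

Open the samples for testing: work every push-on cap off the square bottles with a back-and-forth twist as you pull, so that the bottles stay down in their rack, and unscrew the lid of the round jar. Put all the caps and the jar lid in the blue tray, and leave the vial box, the logger and the glove box where they are.

Things in the scene. Friction and masses are not known exactly. Their poses are not given: they have to be found in the camera images.
- rack: White plastic rack block, 192 x 192 x 50 mm, fixed to the bench; origin at the centre of its underside, axes along its sides. Four square pockets 66 x 66 mm centred at x, y = +-50 mm (100 mm apart), 40 mm deep, their floor 10 mm above the bench.
- bottle0: Square off-white sample bottle, 64 x 64 x 88 mm body with a round neck of 34 mm diameter whose top is 124 mm above the bottle's underside, 0.5 to 0.6 kg. It stands loose in the rack's pocket at x, y = -50, -50 mm, which stops it from turning but not from being lifted. Origin at the centre of its underside, z up. Always present, with or without its cap.
- bottle1: Square off-white sample bottle, 64 x 64 x 88 mm body with a round neck of 34 mm diameter whose top is 124 mm above the bottle's underside, 0.5 to 0.6 kg. It stands loose in the rack's pocket at x, y = -50, 50 mm, which stops it from turning but not from being lifted. Origin at the centre of its underside, z up. Always present, with or without its cap.
- bottle2: Square off-white sample bottle, 64 x 64 x 88 mm body with a round neck of 34 mm diameter whose top is 124 mm above the bottle's underside, 0.5 to 0.6 kg. It stands loose in the rack's pocket at x, y = 50, -50 mm, which stops it from turning but not from being lifted. Origin at the centre of its underside, z up. Always present, with or without its cap.
- bottle3: Square off-white sample bottle, 64 x 64 x 88 mm body with a round neck of 34 mm diameter whose top is 124 mm above the bottle's underside, 0.5 to 0.6 kg. It stands loose in the rack's pocket at x, y = 50, 50 mm, which stops it from turning but not from being lifted. Origin at the centre of its underside, z up. Always present, with or without its cap.
- cap0: Ribbed grey push-on cap of bottle0, 50 mm across, 40 mm tall (top 18 mm solid: grip there); origin at the centre of its open underside, z to its top; 102 mm above the bottle's underside when on. Its lip grips the neck with 12-17 N, more than the bottle weighs; while it is being turned (0.25 N m) little pull is needed: rise about 3 mm per 1 rad stroke. Off after 20 mm. None if already off.
- cap1: Ribbed grey push-on cap of bottle1, 50 mm across, 40 mm tall (top 18 mm solid: grip there); origin at the centre of its open underside, z to its top; 102 mm above the bottle's underside when on. Its lip grips the neck with 12-17 N, more than the bottle weighs; while it is being turned (0.25 N m) little pull is needed: rise about 3 mm per 1 rad stroke. Off after 20 mm. None if already off.
- cap2: Ribbed grey push-on cap of bottle2, 50 mm across, 40 mm tall (top 18 mm solid: grip there); origin at the centre of its open underside, z to its top; 102 mm above the bottle's underside when on. Its lip grips the neck with 12-17 N, more than the bottle weighs; while it is being turned (0.25 N m) little pull is needed: rise about 3 mm per 1 rad stroke. Off after 20 mm. None if already off.
- cap3: Ribbed grey push-on cap of bottle3, 50 mm across, 40 mm tall (top 18 mm solid: grip there); origin at the centre of its open underside, z to its top; 102 mm above the bottle's underside when on. Its lip grips the neck with 12-17 N, more than the bottle weighs; while it is being turned (0.25 N m) little pull is needed: rise about 3 mm per 1 rad stroke. Off after 20 mm. None if already off.
- jar: Off-white round wide-mouth jar, 90 mm across, fixed in a low round aluminium holder (124 mm across) that is bolted to the bench, so it neither turns nor lifts. Origin at the centre of the holder's underside, z up. Shoulder at 100 mm, top of the threaded neck (58 mm over the threads) at 128 mm above the bench.
- lid: Black ribbed screw lid, 64 mm across, 46 mm tall (top 17 mm solid: grip there), 0.1 kg; origin at the centre of its underside, z to its top; 102 mm above the bench when on. Starts tight (0.3 N m); unscrews anticlockwise from above, rising 2.5 mm per rad with 3 mm play, stays where let go, free after about 4.1 rad (two thirds of a turn), clear of the neck 30 mm up.
- tray: Loose open blue plastic tray, 300 x 200 mm (x by y), 45 mm tall, walls and floor 5 mm thick, 0.7 kg; origin at the centre of its underside, axes along its sides. It can be pushed about.
- vialbox: Bystander: yellow box of white-capped vials, 120 x 180 x 70 mm, origin at the centre of its underside.
- logger: Bystander: white temperature logger, 70 x 100 x 28 mm, origin at the centre of its underside.
- glovebox: Bystander: cardboard glove box, 100 x 200 x 70 mm, origin at the centre of its underside.

How it is judged (in metres and radians):
At the end, for the whole second after the job is handed in: Every cap and the jar lid lie at rest inside the tray, any way up (origins within its walls, no more than 70 mm, for the lid 80 mm, above its underside); the tray stands flat on the bench; all four bottles stand upright (within 0.1 rad) on the floors of their pockets (within 5 mm) (x of cap0 in the frame of tray between -0.145 and 0.145 m and y of cap0 in the frame of tray between -0.095 and 0.095 m and z of cap0 in the frame of tray between -0.01 and 0.07 m and linear speed of each of cap0, cap1, cap2, cap3, lid, tray below 0.03 m/s and x of cap1 in the frame of tray between -0.145 and 0.145 m and y of cap1 in the frame of tray between -0.095 and 0.095 m and z of cap1 in the frame of tray between -0.01 and 0.07 m and x of cap2 in the frame of tray between -0.145 and 0.145 m and y of cap2 in the frame of tray between -0.095 and 0.095 m and z of cap2 in the frame of tray between -0.01 and 0.07 m and x of cap3 in the frame of tray between -0.145 and 0.145 m and y of cap3 in the frame of tray between -0.095 and 0.095 m and z of cap3 in the frame of tray between -0.01 and 0.07 m and x of lid in the frame of tray between -0.145 and 0.145 m and y of lid in the frame of tray between -0.095 and 0.095 m and z of lid in the frame of tray between -0.01 and 0.08 m and z of each of bottle0, bottle1, bottle2, bottle3 in the frame of rack below 0.015 m and angle between each of bottle0, bottle1, bottle2, bottle3's own z axis and vertical below 0.1 rad and horizontal distance between each of bottle0, bottle1, bottle2, bottle3 and rack below 0.085 m and angle between tray's own z axis and vertical below 0.05 rad and height (world z) of tray below 0.01 m); the robot touches nothing.
It fails at once if a bottle is pulled up more than 25 mm in the rack (z of any of bottle0, bottle1, bottle2, bottle3 in the frame of rack above 0.035 m).
It fails at once if the vialbox is pushed more than 40 mm (distance of vialbox from where it was at the start of the episode above 0.04 m).
It fails at once if the logger is pushed more than 40 mm (distance of logger from where it was at the start of the episode above 0.04 m).
It fails at once if the glovebox is pushed more than 40 mm (distance of glovebox from where it was at the start of the episode above 0.04 m).
Of cap0, cap1, cap2, cap3 only 2 to 3 are there at a start; the rules pass over those that are not, and their reading is None.
At some moment in a run one of tray may be knocked a few centimetres aside while the robot is not near it.
Once in a run the grip may slacken for a moment while it holds something.
It also fails if it takes over 210 s, if anything falls off the work surface, if the arm or the gripper's body presses on something with over 40 N, if the wrist force passes 120 N, or if a joint passes its speed limit or range.

### The arm

A 6-joint arm with a two-finger parallel gripper is mounted at the origin on the work surface. World frame = base frame: x ahead of the robot, y to its left, z up, the work surface at z = 0. Lengths are in mm, angles in rad, forces in N, time in s.
With the tool pointing down it reaches from about 400 to 925 mm from the base axis. Payload 12.5 kg.
Tool frame: the origin (TCP) lies midway between the tips of the shut fingers; the grasp point (between the pads) lies 19 mm behind it; z points along the fingers, y is the line along which they close (so a half turn about z gives the same grasp; the last joint's range is limited). The gripper opens to 95 mm and grips with 3 to 60 N. Pads are 20 mm wide; open, the fingers measure 119 mm over their backs; the gripper's body (75 mm by 180 mm) begins 59 mm behind the grasp point.
Start: joints at [1.064, 0.491, 1.559, -0, 1.092, -0.106], TCP at [243.832, 575.493, 214.661] pointing down, gripper open.
Joint ranges: [-3.1, 3.1], [-0.84, 2.19], [0.05, 2.79], [-1.13, 4.28], [0.06, 2.93], [-2.69, 2.69]. Speed limits (rad/s): [2.22, 2.22, 2.79, 3.14, 3.14, 3.14].

### API

Orientations are given as [roll, pitch, yaw] about the fixed x, y, z axes, in that order (R = Rz(yaw) Ry(pitch) Rx(roll)).
In Python, from cell import env gives the robot as it stands.
- The arm moves only by the tool arm_command, never from a script. Its argument "targets" is a list of rows, each a list of 5 numbers: the shift along the tool's x, y, z in mm, then the turn about the tool's z in degrees, then the opening, from 0 (shut) to 1 (fully open). In form: [[tx, ty, tz, roll, fingers], ...]. A call has 1 to 5 rows; each row is the pose to reach, as a shift and turn from the pose commanded when the call began, along the tool's axes at that moment; what a row does not reach only later rows make up. A row lasts 1/10 s, in which the tool goes at most 50 mm and 8.59 degrees, less where a joint would pass 70% of its speed; a pose out of reach is approached as far as the arm can. A call with a gripper value outside its range is refused whole. The fingers move at their own pace and stop on an object; the grip force is fixed at half the most. Time passes only in rows, so rows that repeat a pose let the fingers close. It gives the time, the measured TCP pose, the force, the opening and the grip force at its end, in the units of the state.
- env.state(): the state, without advancing time (a new reading comes with each control period).
- env.read_camera(name): name is "side" or "top"; returns a dict with "frame" (400x640x3 uint8, red, green, blue), "vertical_fov" (degrees; the focal length in pixels is half the picture's height over the tangent of half this angle, whatever the lens; pixels are square), "cx", "cy" (the principal point, pixels), "world_from_camera" (4x4, takes a point from camera to world coordinates). Camera axes: x right, y down, z forward; pixel columns grow to the right and rows downward; lengths in mm; the calibration is good to about 2 mm. A picture is of the moment at which its call begins. There is no depth.
- env.job_done(): hands the job in; it is judged then, once.
The state is a dict: "t": time; "joints": joint angles; "qvel": joint speeds; "tau": joint torques, N m; "eef_pos": TCP position; "tcp_rot": TCP orientation; "ft_force": force on the tool from outside, world axes, zero at the start; "moment": the same for the moment, N m; "opening": opening from 0.0 (shut) to 1.0 (fully open); "grip_force": force on a finger pad.
Only numpy, scipy, OpenCV 4.12 (cv2) and the standard library are available. Lean on these libraries where they do the work, as an engineer would, in place of code of your own. Each camera call takes 0.05 s, during which the arm holds its last target. There are 200 camera calls.

## Working session

There is one attempt and no reset: what is moved stays moved. The work goes in short steps, Python scripts to look and compute and a tool call to move; the robot and the scene stay as the last step left them, time stands still between calls to the robot, and variables do not carry over. Pictures are saved under pics/ and viewed, at most 14 in all, crops included, and the job is handed in when it is done.

Besides the shell and the picture viewer there is one more tool, called after ">>>" by a JSON object that holds its "api" and its "payload". arm_command: Moves the arm, as the interface text tells. Its arguments: {"type":"object","properties":{"targets":{"type":"array","items":{"type":"array","items":{"type":"number"}}}},"required":["targets"]}

```bash
mkdir -p pics
cat > h.py <<'E'
import numpy as np, cv2
from cell import env
def cam(n):
    c=env.read_camera(n); c['f']=200/np.tan(np.radians(c['vertical_fov'])/2); c['T']=np.array(c['world_from_camera']); return c
def ray(c,u,v,z):
    d=c['T'][:3,:3]@np.array([(u-c['cx'])/c['f'],(v-c['cy'])/c['f'],1]); o=c['T'][:3,3]
    return o+d*(z-o[2])/d[2]
def save(c,n): cv2.imwrite('pics/'+n,c['frame'][:,:,::-1])
E
python3 - <<'E'
from h import *
s=env.state(); print({k:np.round(v,3).tolist() for k,v in s.items()})
for n in('top','side'):
    c=cam(n); save(c,n+'0.png'); print(n,c['f'],c['cx'],c['cy'],np.round(c['T'],3).tolist())
E
```

```text
{'t': 0.0, 'joints': [1.064, 0.492, 1.559, 0.0, 1.092, -0.106], 'qvel': [0.001, -0.0, -0.001, 0.0, -0.001, 0.001], 'tau': [0.0, -61.264, -25.818, 0.069, 0.048, -0.0], 'eef_pos': [243.707, 575.26, 214.05], 'tcp_rot': [-3.14, -0.0, 2.741], 'ft_force': [0.048, 1.294, -0.247], 'moment': [0.035, -0.004, 0.038], 'grip_force': 0.0, 'opening': 0.999}
top 449.4181580410703 315.23294198112035 201.01777535931078 [[-0.018, -0.998, 0.054, 524.3], [-1.0, 0.018, -0.009, -7.289], [0.008, -0.055, -0.998, 1365.374], [0.0, 0.0, 0.0, 1.0]]
side 412.690992997112 312.4116006880039 203.076837250668 [[0.963, -0.214, 0.166, 393.128], [-0.27, -0.738, 0.618, -729.833], [-0.009, -0.64, -0.768, 972.747], [0.0, 0.0, 0.0, 1.0]]
```

View pics/top0.png

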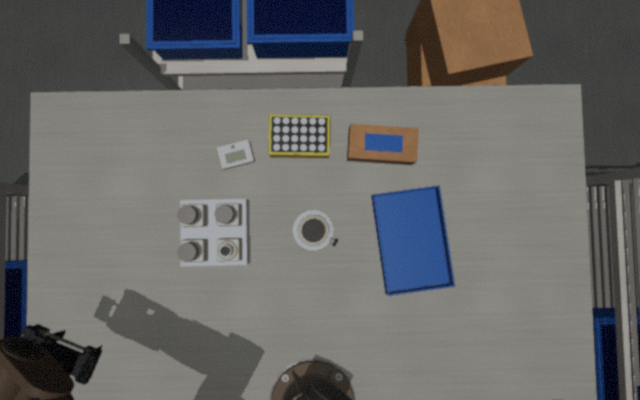

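View pics/side0.png

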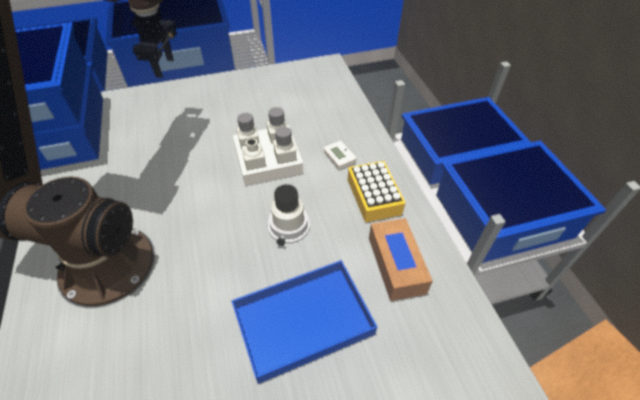

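The top view shows caps at about (190,215), (227,214) and (190,251), with an open neck at (228,250). The lid is at (314,230) and the tray centre near (413,240). The side view agrees.

Run:
```python
from h import *
def blob(m,seed):
    n,l,st,ce=cv2.connectedComponentsWithStats(m.astype(np.uint8))
    d=[(np.hypot(*(ce[i]-seed)),i) for i in range(1,n) if st[i,4]>60]
    i=min(d)[1]; return l==i,ce[i],st[i]
c=cam('top'); s=cam('side')
for cc,seeds,nm in((c,[(188,215),(225,214),(188,251),(314,230)],'top'),(s,[(246,120),(277,114),(284,134),(287,192)],'side')):
    g=cv2.cvtColor(cc['frame'],cv2.COLOR_RGB2GRAY)
    for k,q in enumerate(seeds):
        m=g<(125 if k<3 else 70); r=np.zeros_like(g); cv2.circle(r,q,26,1,-1)
        b,ce,st=blob(m&(r>0),q); print(nm,q,ce.round(1),st, ray(cc,*ce,152 if k<3 else 148).round(1))
hsv=cv2.cvtColor(c['frame'],cv2.COLOR_RGB2HSV)
m=(hsv[...,0]>100)&(hsv[...,0]<130)&(hsv[...,1]>120); m[:,:340]=0; m[:175]=0;m[320:]=0; m[:,480:]=0
cn=max(cv2.findContours(m.astype(np.uint8),0,2)[0],key=cv2.contourArea)
rc=cv2.minAreaRect(cn); bp=cv2.boxPoints(rc); w=np.array([ray(c,*p,40) for p in bp]);print(rc,w.round(0).tolist(),w.mean(0),np.linalg.norm(np.diff(w,axis=0),axis=1))
# rack top face: bright
g=c['frame'].min(2); m=g>150; r=m.copy(); m[:]=0; m[190:275,170:260]=r[190:275,170:260]
p=cv2.findNonZero(m.astype(np.uint8)); rc=cv2.minAreaRect(p); w=np.array([ray(c,*p,50) for p in cv2.boxPoints(rc)]);print(rc,w.round(0).tolist(),w.mean(0),np.linalg.norm(np.diff(w,axis=0),axis=1))
a=cv2.resize(c['frame'][190:280,165:345],None,fx=4,fy=4,interpolation=2)
b=cv2.resize(s['frame'][95:255,220:330],None,fx=4,fy=2.25*4/2.25,interpolation=2)[:600]
cv2.imwrite('pics/cr.png',a[:,:,::-1])
```

```text
top (188, 215) [192.4 214.5] [176 204  32  22 498] [560.  313.6 152. ]
top (225, 214) [228.7 213.7] [215 204  27  22 421] [560.4 216.  152. ]
top (188, 251) [192.6 250.3] [176 239  32  23 529] [464.  313.5 152. ]
top (314, 230) [313.1 230. ] [303 220  21  21 351] [512.4 -10.6 148. ]
side (246, 120) [246.4 125.6] [239 119  15  13 136] [459.3 285.1 152. ]
side (277, 114) [276.6 119.8] [269 114  15  12 132] [554.4 285.8 152. ]
side (284, 134) [283.3 140. ] [275 134  16  12 138] [553.  188.7 152. ]
side (287, 192) [286.  198.1] [276 186  21  25 440] [509.1 -31.1 148. ]
((412.7469177246094, 240.22918701171875), (101.51853942871094, 68.07886505126953), 81.52884674072266) [[611.0, -186.0, 40.0], [637.0, -386.0, 40.0], [342.0, -420.0, 40.0], [316.0, -222.0, 40.0]] [ 476.63806837 -303.73759518   40.        ] [202.31743593 297.8617151  199.91501828]
((212.88922119140625, 232.13084411621094), (66.08818054199219, 64.83027648925781), 89.0759506225586) [[607.0, 377.0, 50.0], [607.0, 188.0, 50.0], [414.0, 186.0, 50.0], [415.0, 374.0, 50.0]] [510.86083405 281.24974585  50.        ] [189.38404177 192.38576241 187.88379426]
```

View pics/cr.png

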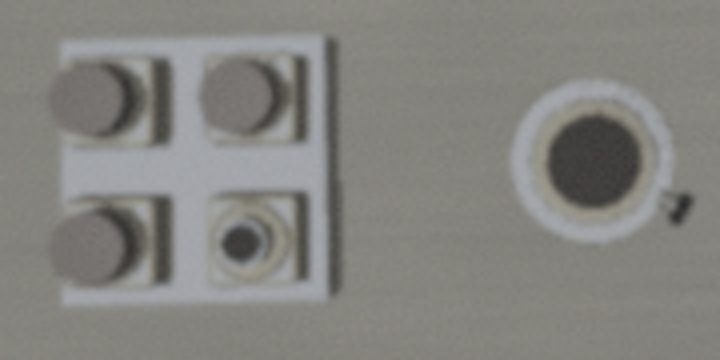

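The crop gives cap-top centres near (187,214.5), (224,214) and (187,252), and the lid at (313.5,230). These agree with the rack centre at about (511,281). The tray centre is near (477,-304) with a yaw of about 7°. I'm moving toward the cap at about (560,229).

>>> {"api": "arm_command", "payload": {"targets": [[-426,-195,0,67,1],[-426,-195,0,67,1],[-426,-195,0,67,1],[-426,-195,0,67,1],[-426,-195,0,67,1]]}}

```text
t: 0.7
eef_pos: [413.5, 389.4, 214.7]
tcp_rot: [3.142, -0.0, 1.985]
ft_force: [0.6, 0.4, 0.1]
opening: 0.999
grip_force: 0.0
```

```bash
cat >> h.py <<'E'
def go(x,y,z,yaw=np.pi/2):
    s=env.state(); p=np.array(s['eef_pos']); a=s['tcp_rot'][2]; d=np.array([x,y,z])-p
    w=np.degrees((yaw-a+np.pi)%(2*np.pi)-np.pi)
    print('go',np.round([d[0]*np.cos(a)+d[1]*np.sin(a), d[0]*np.sin(a)-d[1]*np.cos(a), -d[2], -w],1))
def st():
    s=env.state(); print({k:np.round(s[k],3).tolist() for k in('t','joints','eef_pos','tcp_rot','ft_force','moment','opening','grip_force')})
E
python3 - <<'E'
from h import *
st(); go(560,229.5,200)
E
```

```text
{'t': 0.7, 'joints': [0.639, 0.41, 1.701, 0.0, 1.03, 0.225], 'eef_pos': [413.521, 389.37, 214.665], 'tcp_rot': [3.142, -0.0, 1.985], 'ft_force': [0.625, 0.412, 0.109], 'moment': [-0.056, -0.025, -0.05], 'opening': 0.999, 'grip_force': 0.0}
go [-205.3   69.8   14.7   23.7]
```

>>> {"api": "arm_command", "payload": {"targets": [[-205.3,69.8,14.7,23.7,1],[-205.3,69.8,14.7,23.7,1],[-205.3,69.8,14.7,23.7,1],[-205.3,69.8,14.7,23.7,1],[-205.3,69.8,14.7,23.7,1]]}}

```text
t: 1.2
eef_pos: [562.3, 228.7, 199.3]
tcp_rot: [-3.142, 0.0, 1.574]
ft_force: [0.3, 1.1, -0.3]
opening: 1.004
grip_force: 0.0
```

Run:
```python
from h import *
st(); go(560,229.5,124)
c=cam('side'); t=cam('top')
def px(c,p):
    q=np.linalg.inv(c['T'])@np.append(p,1); return q[:2]/q[2]*c['f']+[c['cx'],c['cy']]
p=np.array(env.state()['eef_pos']); print(px(c,p),px(t,p))
for q in[(560,229.5,152),(560,329.5,152),(460,329.5,152),(512,-10,148)]: print(px(c,q))
a=cv2.resize(c['frame'][80:220,210:350],None,fx=4,fy=4,interpolation=2)
cv2.imwrite('pics/s1.png',a[:,:,::-1])
```

```text
{'t': 1.2, 'joints': [0.278, 0.481, 1.623, -0.0, 1.038, 0.275], 'eef_pos': [562.348, 228.721, 199.336], 'tcp_rot': [-3.142, 0.0, 1.574], 'ft_force': [0.264, 1.115, -0.308], 'moment': [-0.068, 0.078, -0.022], 'opening': 1.004, 'grip_force': 0.0}
go [ 0.8 -2.3 75.3  0.2]
[281.72009728 118.24519094] [219.86477101 213.00603758]
[282.44410338 130.91313044]
[275.35946863 111.10535246]
[244.23959517 116.72665613]
[285.24622724 192.11742465]
```

View pics/s1.png

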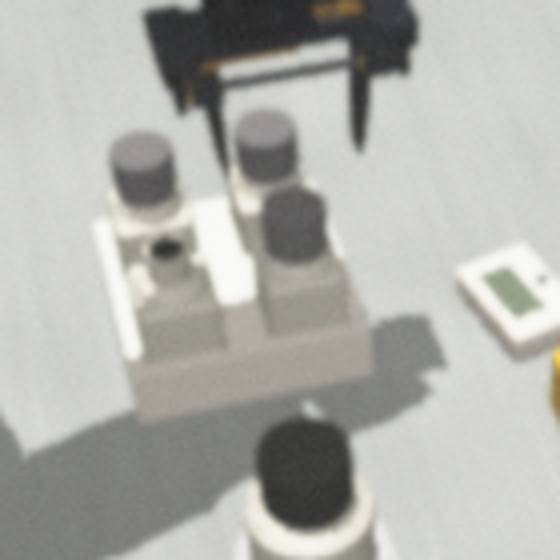

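In the side crop the finger midpoint is about 1 px off its prediction and the caps match to a few mm. Cap B is at about (284,132) full-frame and the lid top at (286,194). Descending on cap B now.

>>> {"api": "arm_command", "payload": {"targets": [[0,-2,40,0,1],[0,-2,75,0,1],[0,-2,75,0,1],[0,-2,75,0,0],[0,-2,75,0,0]]}}

```text
t: 1.8
eef_pos: [558.4, 232.9, 126.9]
tcp_rot: [3.139, -0.001, 1.578]
ft_force: [-0.2, -0.2, 0.1]
opening: 0.886
grip_force: 0.0
```

>>> {"api": "arm_command", "payload": {"targets": [[0,0,0,0,0],[0,0,0,0,0],[0,0,0,0,0],[0,0,0,0,0],[0,0,0,0,0]]}}

```text
t: 2.3
eef_pos: [558.6, 232.1, 125.4]
tcp_rot: [3.14, -0.0, 1.577]
ft_force: [2.4, -0.0, 2.9]
opening: 0.522
grip_force: 30.0
```

Run:
```python
from h import *
st()
```

```text
{'t': 2.3, 'joints': [0.285, 0.562, 1.703, -0.0, 0.875, 0.278], 'eef_pos': [558.62, 232.052, 125.375], 'tcp_rot': [3.14, -0.0, 1.577], 'ft_force': [2.36, -0.044, 2.91], 'moment': [-0.096, -0.435, -0.064], 'opening': 0.522, 'grip_force': 30.002}
```

>>> {"api": "arm_command", "payload": {"targets": [[0,0,-0.2,8.5,0],[0,0,-0.6,17,0],[0,0,-1,25.5,0],[0,0,-1.5,34,0],[0,0,-2,42,0]]}}

```text
t: 2.8
eef_pos: [558.5, 232.1, 126.9]
tcp_rot: [3.141, -0.001, 0.838]
ft_force: [3.4, 0.3, -2.3]
opening: 0.521
grip_force: 30.0
```

>>> {"api": "arm_command", "payload": {"targets": [[0,0,-0.2,-8.5,0],[0,0,-0.6,-17,0],[0,0,-1,-25.5,0],[0,0,-1.5,-34,0],[0,0,-2,-42,0]]}}

```text
t: 3.3
eef_pos: [557.9, 231.8, 128.5]
tcp_rot: [-3.141, 0.0, 1.583]
ft_force: [0.9, -0.8, -2.8]
opening: 0.519
grip_force: 30.0
```

>>> {"api": "arm_command", "payload": {"targets": [[0,0,-0.2,8.5,0],[0,0,-0.6,17,0],[0,0,-1,25.5,0],[0,0,-1.5,34,0],[0,0,-2,42,0]]}}

```text
t: 3.8
eef_pos: [558.5, 232.1, 130.8]
tcp_rot: [3.141, -0.001, 0.838]
ft_force: [3.4, 0.0, -3.1]
opening: 0.522
grip_force: 30.0
```

>>> {"api": "arm_command", "payload": {"targets": [[0,0,-0.2,-8.5,0],[0,0,-0.6,-17,0],[0,0,-1,-25.5,0],[0,0,-1.5,-34,0],[0,0,-2,-42,0]]}}

```text
t: 4.3
eef_pos: [557.8, 231.8, 132.5]
tcp_rot: [-3.141, 0.0, 1.583]
ft_force: [0.7, -1.2, -3.2]
opening: 0.522
grip_force: 30.0
```

>>> {"api": "arm_command", "payload": {"targets": [[0,0,-0.2,8.5,0],[0,0,-0.6,17,0],[0,0,-1,25.5,0],[0,0,-1.5,34,0],[0,0,-2,42,0]]}}

```text
t: 4.8
eef_pos: [558.4, 232.1, 134.8]
tcp_rot: [3.141, -0.001, 0.838]
ft_force: [1.8, 1.0, -1.7]
opening: 0.52
grip_force: 30.0
```

>>> {"api": "arm_command", "payload": {"targets": [[0,0,-0.2,-8.5,0],[0,0,-0.6,-17,0],[0,0,-1,-25.5,0],[0,0,-1.5,-34,0],[0,0,-2,-42,0]]}}

```text
t: 5.3
eef_pos: [557.8, 231.8, 136.5]
tcp_rot: [-3.141, 0.0, 1.583]
ft_force: [1.1, -0.2, -2.4]
opening: 0.524
grip_force: 30.0
```

>>> {"api": "arm_command", "payload": {"targets": [[0,0,-0.2,8.5,0],[0,0,-0.6,17,0],[0,0,-1,25.5,0],[0,0,-1.5,34,0],[0,0,-2,42,0]]}}

```text
t: 5.8
eef_pos: [558.3, 232.1, 138.7]
tcp_rot: [3.141, -0.001, 0.838]
ft_force: [2.0, 1.3, -3.7]
opening: 0.522
grip_force: 30.0
```

>>> {"api": "arm_command", "payload": {"targets": [[0,0,-0.2,-8.5,0],[0,0,-0.6,-17,0],[0,0,-1,-25.5,0],[0,0,-1.5,-34,0],[0,0,-2,-42,0]]}}

```text
t: 6.3
eef_pos: [557.7, 231.8, 140.5]
tcp_rot: [-3.141, 0.0, 1.583]
ft_force: [0.1, 0.1, -3.1]
opening: 0.519
grip_force: 30.0
```

>>> {"api": "arm_command", "payload": {"targets": [[0,0,-0.2,8.5,0],[0,0,-0.6,17,0],[0,0,-1,25.5,0],[0,0,-1.5,34,0],[0,0,-2,42,0]]}}

```text
t: 6.8
eef_pos: [558.9, 232.0, 143.4]
tcp_rot: [3.14, -0.002, 0.838]
ft_force: [2.7, -0.6, 1.7]
opening: 0.52
grip_force: 30.0
```

>>> {"api": "arm_command", "payload": {"targets": [[0,0,-0.2,-8.5,0],[0,0,-0.6,-17,0],[0,0,-1,-25.5,0],[0,0,-1.5,-34,0],[0,0,-2,-42,0]]}}

```text
t: 7.3
eef_pos: [557.8, 231.9, 144.8]
tcp_rot: [-3.141, 0.0, 1.583]
ft_force: [0.1, 0.3, -1.0]
opening: 0.521
grip_force: 30.0
```

>>> {"api": "arm_command", "payload": {"targets": [[0,0,-0.4,8.5,0],[0,0,-0.8,17,0],[0,0,-1.3,25.5,0],[0,0,-1.8,34,0],[0,0,-2.3,42,0]]}}

```text
t: 7.8
eef_pos: [557.7, 231.9, 147.0]
tcp_rot: [-3.141, 0.001, 0.838]
ft_force: [0.2, 0.0, -0.0]
opening: 0.518
grip_force: 30.0
```

>>> {"api": "arm_command", "payload": {"targets": [[0,0,-0.4,-8.5,0],[0,0,-0.8,-17,0],[0,0,-1.3,-25.5,0],[0,0,-1.8,-34,0],[0,0,-2.3,-42,0]]}}

```text
t: 8.3
eef_pos: [557.7, 231.9, 149.3]
tcp_rot: [-3.141, 0.0, 1.583]
ft_force: [-0.5, -0.6, -0.6]
opening: 0.52
grip_force: 30.0
```

>>> {"api": "arm_command", "payload": {"targets": [[0,0,-1,0,0],[0,0,-2,0,0],[0,0,-4,0,0],[0,0,-7,0,0],[0,0,-10,0,0]]}}

```text
t: 8.8
eef_pos: [558.0, 232.0, 159.8]
tcp_rot: [3.142, -0.0, 1.576]
ft_force: [-0.5, 0.1, -1.1]
opening: 0.522
grip_force: 30.0
```

Run:
```python
from h import *
st()
c=cam('side')
a=cv2.resize(c['frame'][80:220,210:350],None,fx=4,fy=4,interpolation=2)
cv2.imwrite('pics/s2.png',a[:,:,::-1])
```

```text
{'t': 8.8, 'joints': [0.285, 0.52, 1.672, 0.0, 0.95, 0.279], 'eef_pos': [558.015, 231.983, 159.838], 'tcp_rot': [3.142, -0.0, 1.576], 'ft_force': [-0.505, 0.055, -1.089], 'moment': [-0.1, 0.019, -0.023], 'opening': 0.522, 'grip_force': 29.998}
```

View pics/s2.png

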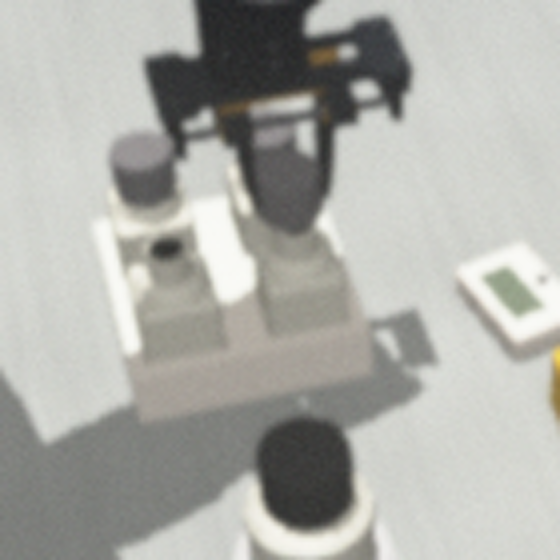

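The side crop shows the cap held above bottle 3's bare neck, with the bottle still down in the rack. Carrying it to the tray.

>>> {"api": "arm_command", "payload": {"targets": [[0,0,-40,0,0],[-20,0,-80,0,0],[-70,0,-80,0,0],[-120,0,-80,0,0],[-170,0,-80,0,0]]}}

```text
t: 9.35
eef_pos: [558.8, 60.5, 240.1]
tcp_rot: [3.141, -0.0, 1.578]
ft_force: [1.2, -0.2, -0.4]
opening: 0.522
grip_force: 30.0
```

>>> {"api": "arm_command", "payload": {"targets": [[-50,0,0,0,0],[-100,0,0,0,0],[-150,0,0,0,0],[-200,0,0,0,0],[-250,0,0,0,0]]}}

```text
t: 9.85
eef_pos: [560.3, -190.1, 239.8]
tcp_rot: [3.141, 0.0, 1.576]
ft_force: [1.2, 0.7, -0.6]
opening: 0.522
grip_force: 30.0
```

>>> {"api": "arm_command", "payload": {"targets": [[-50,0,20,0,0],[-62,0,60,0,0],[-62,0,100,0,0],[-62,0,100,0,0],[-62,0,100,0,0]]}}

```text
t: 10.35
eef_pos: [561.3, -249.9, 140.2]
tcp_rot: [-3.141, -0.0, 1.577]
ft_force: [-0.2, -0.3, 0.2]
opening: 0.523
grip_force: 30.0
```

```bash
cat >> h.py <<'E'
def tray(c=None):
    c=c or cam('top')
    hsv=cv2.cvtColor(c['frame'],cv2.COLOR_RGB2HSV)
    m=(hsv[...,0]>100)&(hsv[...,0]<130)&(hsv[...,1]>120); m[:,:340]=0; m[:175]=0;m[320:]=0; m[:,500:]=0
    p=cv2.findNonZero(m.astype(np.uint8)); rc=cv2.minAreaRect(p)
    w=np.array([ray(c,*p,40) for p in cv2.boxPoints(rc)]); print('tray',rc,w.round(0)[:,:2].tolist(),w.mean(0).round(0)); return c
E
python3 - <<'E'
from h import *
st(); save(tray(),'t3.png')
E
```

```text
{'t': 10.35, 'joints': [-0.526, 0.556, 1.664, 0.0, 0.922, -0.533], 'eef_pos': [561.303, -249.91, 140.234], 'tcp_rot': [-3.141, -0.0, 1.577], 'ft_force': [-0.177, -0.259, 0.236], 'moment': [-0.002, 0.012, -0.061], 'opening': 0.523, 'grip_force': 29.998}
tray ((412.598876953125, 240.37771606445312), (102.06126403808594, 67.26765441894531), 80.77011108398438) [[610.0, -185.0], [639.0, -383.0], [342.0, -421.0], [314.0, -225.0]] [ 476. -303.   40.]
```

View pics/t3.png

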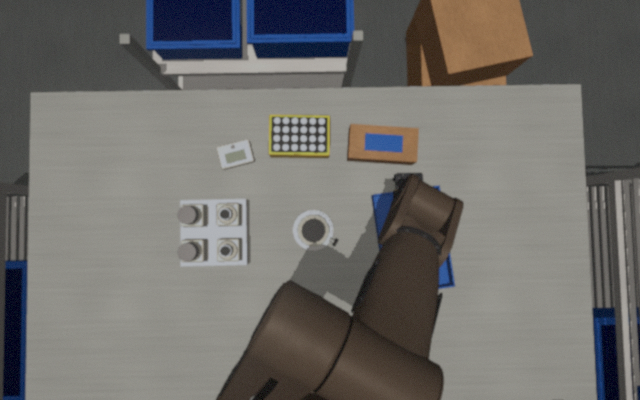

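The top view shows the tray in its place at (413,240) with the arm over its far-left quarter. The neck at (228,214) is bare. Lowering the cap into the tray.

>>> {"api": "arm_command", "payload": {"targets": [[0,-4,50,0,0],[0,-4,90,0,0],[0,-4,110,0,0],[0,-4,118,0,0],[0,-4,118,0,0]]}}

```text
t: 10.9
eef_pos: [557.9, -250.0, 22.6]
tcp_rot: [3.14, 0.001, 1.578]
ft_force: [0.3, 0.2, -0.1]
opening: 0.521
grip_force: 30.0
```

>>> {"api": "arm_command", "payload": {"targets": [[0,0,0,0,0.68],[0,0,0,0,0.68],[0,0,0,0,0.68],[0,0,0,0,0.68],[0,0,-20,0,0.68]]}}

```text
t: 11.4
eef_pos: [556.1, -249.5, 40.2]
tcp_rot: [-3.139, -0.002, 1.577]
ft_force: [0.3, -0.0, 0.3]
opening: 0.677
grip_force: 0.0
```

>>> {"api": "arm_command", "payload": {"targets": [[0,0,-50,0,0.68],[0,0,-100,0,0.8],[50,0,-150,0,1],[100,0,-190,0,1],[150,0,-200,0,1]]}}

```text
t: 11.9
eef_pos: [556.5, -130.0, 231.6]
tcp_rot: [3.138, 0.001, 1.576]
ft_force: [1.2, 0.7, 0.2]
opening: 0.957
grip_force: 0.0
```

Run:
```python
from h import *
st(); go(560,331,200)
```

```text
{'t': 11.9, 'joints': [-0.345, 0.396, 1.674, 0.0, 1.068, -0.35], 'eef_pos': [556.549, -130.035, 231.563], 'tcp_rot': [3.138, 0.001, 1.576], 'ft_force': [1.153, 0.703, 0.214], 'moment': [-0.111, 0.025, 0.006], 'opening': 0.957, 'grip_force': 0.0}
go [4.61e+02 5.60e+00 3.16e+01 3.00e-01]
```

>>> {"api": "arm_command", "payload": {"targets": [[50,2,0,0,1],[100,2,0,0,1],[150,2,0,0,1],[200,2,0,0,1],[250,2,0,0,1]]}}

```text
t: 12.4
eef_pos: [556.3, 121.5, 229.2]
tcp_rot: [3.141, -0.0, 1.577]
ft_force: [0.1, -1.2, -0.2]
opening: 1.002
grip_force: 0.0
```

>>> {"api": "arm_command", "payload": {"targets": [[50,1,0,0,1],[100,1,0,0,1],[150,1,20,0,1],[181,1,40,0,1],[181,1,40,0,1]]}}

```text
t: 12.9
eef_pos: [554.8, 303.9, 185.9]
tcp_rot: [-3.138, 0.001, 1.581]
ft_force: [-0.3, -0.7, -0.5]
opening: 0.998
grip_force: 0.0
```

>>> {"api": "arm_command", "payload": {"targets": [[0,0,0,0,1],[0,0,0,0,1],[0,0,0,0,1]]}}

```text
t: 13.2
eef_pos: [557.1, 299.5, 189.6]
tcp_rot: [3.14, -0.001, 1.576]
ft_force: [-0.4, -0.1, -0.4]
opening: 0.999
grip_force: 0.0
```

Run:
```python
from h import *
st(); go(559,331,125)
```

```text
{'t': 13.2, 'joints': [0.389, 0.525, 1.569, 0.0, 1.046, 0.384], 'eef_pos': [557.071, 299.509, 189.626], 'tcp_rot': [3.14, -0.001, 1.576], 'ft_force': [-0.372, -0.118, -0.449], 'moment': [-0.076, 0.019, 0.004], 'opening': 0.999, 'grip_force': 0.0}
go [31.5  2.1 64.6  0.3]
```

>>> {"api": "arm_command", "payload": {"targets": [[31.5,2,0,0,1],[31.5,2,30,0,1],[31.5,2,64,0,1],[31.5,2,64,0,1],[31.5,2,64,0,1]]}}

```text
t: 13.7
eef_pos: [558.9, 331.5, 125.6]
tcp_rot: [3.141, -0.0, 1.576]
ft_force: [0.5, 0.1, 0.1]
opening: 1.001
grip_force: 0.0
```

>>> {"api": "arm_command", "payload": {"targets": [[0,0,0,0,0],[0,0,0,0,0],[0,0,0,0,0],[0,0,0,0,0],[0,0,0,0,0]]}}

```text
t: 14.2
eef_pos: [558.4, 332.1, 125.0]
tcp_rot: [3.141, -0.0, 1.577]
ft_force: [-0.2, -0.3, -0.2]
opening: 0.634
grip_force: 0.0
```

>>> {"api": "arm_command", "payload": {"targets": [[0,0,0,0,0],[0,0,0,0,0]]}}

```text
t: 14.4
eef_pos: [558.8, 332.1, 124.9]
tcp_rot: [3.14, -0.0, 1.577]
ft_force: [2.6, 0.3, 0.1]
opening: 0.521
grip_force: 30.0
```

Run:
```python
from h import *
st()
```

```text
{'t': 14.4, 'joints': [0.435, 0.619, 1.585, -0.0, 0.937, 0.428], 'eef_pos': [558.783, 332.132, 124.876], 'tcp_rot': [3.14, -0.0, 1.577], 'ft_force': [2.626, 0.35, 0.104], 'moment': [-0.066, -0.31, 0.002], 'opening': 0.521, 'grip_force': 30.004}
```

Cap A is gripped; twisting it off the same way.

>>> {"api": "arm_command", "payload": {"targets": [[0,0,-0.2,8.5,0],[0,0,-0.6,17,0],[0,0,-1,25.5,0],[0,0,-1.5,34,0],[0,0,-2,42,0]]}}

```text
t: 14.9
eef_pos: [558.7, 331.9, 126.4]
tcp_rot: [3.141, -0.0, 0.838]
ft_force: [2.8, -0.4, -2.2]
opening: 0.519
grip_force: 30.0
```

>>> {"api": "arm_command", "payload": {"targets": [[0,0,-0.2,-8.5,0],[0,0,-0.6,-17,0],[0,0,-1,-25.5,0],[0,0,-1.5,-34,0],[0,0,-2,-42,0]]}}

```text
t: 15.4
eef_pos: [558.1, 331.8, 128.1]
tcp_rot: [-3.141, 0.001, 1.583]
ft_force: [0.8, -1.0, -2.7]
opening: 0.522
grip_force: 30.0
```

>>> {"api": "arm_command", "payload": {"targets": [[0,0,-0.2,8.5,0],[0,0,-0.6,17,0],[0,0,-1,25.5,0],[0,0,-1.5,34,0],[0,0,-2,42,0]]}}

```text
t: 15.9
eef_pos: [558.7, 331.8, 130.4]
tcp_rot: [3.141, -0.0, 0.838]
ft_force: [2.8, -0.7, -3.0]
opening: 0.522
grip_force: 30.0
```

>>> {"api": "arm_command", "payload": {"targets": [[0,0,-0.2,-8.5,0],[0,0,-0.6,-17,0],[0,0,-1,-25.5,0],[0,0,-1.5,-34,0],[0,0,-2,-42,0]]}}

```text
t: 16.4
eef_pos: [558.1, 331.8, 132.1]
tcp_rot: [-3.14, 0.0, 1.583]
ft_force: [1.0, -1.0, -3.6]
opening: 0.52
grip_force: 30.0
```

>>> {"api": "arm_command", "payload": {"targets": [[0,0,-0.2,8.5,0],[0,0,-0.6,17,0],[0,0,-1,25.5,0],[0,0,-1.5,34,0],[0,0,-2,42,0]]}}

```text
t: 16.9
eef_pos: [558.6, 331.9, 134.4]
tcp_rot: [3.141, -0.0, 0.838]
ft_force: [3.0, -0.7, -2.3]
opening: 0.524
grip_force: 30.0
```

>>> {"api": "arm_command", "payload": {"targets": [[0,0,-0.2,-8.5,0],[0,0,-0.6,-17,0],[0,0,-1,-25.5,0],[0,0,-1.5,-34,0],[0,0,-2,-42,0]]}}

```text
t: 17.4
eef_pos: [558.0, 331.8, 136.1]
tcp_rot: [-3.14, 0.0, 1.583]
ft_force: [0.3, -0.7, -3.6]
opening: 0.523
grip_force: 30.0
```

>>> {"api": "arm_command", "payload": {"targets": [[0,0,-0.2,8.5,0],[0,0,-0.6,17,0],[0,0,-1,25.5,0],[0,0,-1.5,34,0],[0,0,-2,42,0]]}}

```text
t: 17.9
eef_pos: [558.7, 331.9, 138.4]
tcp_rot: [3.141, -0.0, 0.838]
ft_force: [3.1, -0.7, -3.7]
opening: 0.519
grip_force: 30.0
```

>>> {"api": "arm_command", "payload": {"targets": [[0,0,-0.2,-8.5,0],[0,0,-0.6,-17,0],[0,0,-1,-25.5,0],[0,0,-1.5,-34,0],[0,0,-2,-42,0]]}}

```text
t: 18.4
eef_pos: [558.1, 331.8, 140.2]
tcp_rot: [-3.141, 0.0, 1.583]
ft_force: [1.5, -1.6, -2.5]
opening: 0.522
grip_force: 30.0
```

>>> {"api": "arm_command", "payload": {"targets": [[0,0,-0.2,8.5,0],[0,0,-0.6,17,0],[0,0,-1,25.5,0],[0,0,-1.5,34,0],[0,0,-2,42,0]]}}

```text
t: 18.9
eef_pos: [559.2, 332.1, 143.2]
tcp_rot: [3.14, -0.002, 0.838]
ft_force: [3.3, 0.5, 1.8]
opening: 0.523
grip_force: 30.0
```

>>> {"api": "arm_command", "payload": {"targets": [[0,0,-0.2,-8.5,0],[0,0,-0.6,-17,0],[0,0,-1,-25.5,0],[0,0,-1.5,-34,0],[0,0,-2,-42,0]]}}

```text
t: 19.4
eef_pos: [558.1, 332.0, 144.5]
tcp_rot: [-3.141, 0.0, 1.583]
ft_force: [0.1, 0.0, -1.3]
opening: 0.525
grip_force: 30.0
```

>>> {"api": "arm_command", "payload": {"targets": [[0,0,-0.4,8.5,0],[0,0,-0.8,17,0],[0,0,-1.3,25.5,0],[0,0,-1.8,34,0],[0,0,-2.3,42,0]]}}

```text
t: 19.9
eef_pos: [558.1, 332.0, 146.7]
tcp_rot: [-3.141, 0.001, 0.838]
ft_force: [0.0, 0.6, -1.8]
opening: 0.518
grip_force: 30.0
```

>>> {"api": "arm_command", "payload": {"targets": [[0,0,-0.4,-8.5,0],[0,0,-0.8,-17,0],[0,0,-1.3,-25.5,0],[0,0,-1.8,-34,0],[0,0,-2.3,-42,0]]}}

```text
t: 20.4
eef_pos: [558.1, 332.0, 149.0]
tcp_rot: [-3.141, 0.0, 1.583]
ft_force: [0.4, -0.3, -0.0]
opening: 0.52
grip_force: 30.0
```

>>> {"api": "arm_command", "payload": {"targets": [[0,0,-1,0,0],[0,0,-2,0,0],[0,0,-4,0,0],[0,0,-7,0,0],[0,0,-10,0,0]]}}

```text
t: 20.9
eef_pos: [558.4, 332.0, 159.6]
tcp_rot: [3.142, -0.0, 1.576]
ft_force: [-0.6, -0.5, -0.6]
opening: 0.519
grip_force: 30.0
```

>>> {"api": "arm_command", "payload": {"targets": [[0,0,-40,0,0],[-20,-5,-80,0,0],[-67,-19,-80,0,0],[-114,-32,-80,0,0],[-160,-45,-80,0,0]]}}

```text
t: 21.4
eef_pos: [513.5, 170.3, 239.8]
tcp_rot: [3.141, -0.0, 1.577]
ft_force: [0.1, -0.5, -0.6]
opening: 0.518
grip_force: 30.0
```

>>> {"api": "arm_command", "payload": {"targets": [[-47,-13,0,0,0],[-94,-27,0,0,0],[-141,-40,0,0,0],[-188,-54,0,0,0],[-235,-67,0,0,0]]}}

```text
t: 21.9
eef_pos: [448.0, -65.3, 239.7]
tcp_rot: [3.141, 0.0, 1.577]
ft_force: [0.9, 0.5, -0.8]
opening: 0.518
grip_force: 30.0
```

>>> {"api": "arm_command", "payload": {"targets": [[-47,-13,0,0,0],[-94,-27,0,0,0],[-141,-40,0,0,0],[-188,-54,0,0,0],[-206,-59,0,0,0]]}}

```text
t: 22.4
eef_pos: [390.0, -273.5, 239.6]
tcp_rot: [3.141, 0.001, 1.574]
ft_force: [-0.3, 0.1, -1.3]
opening: 0.527
grip_force: 30.0
```

Run:
```python
from h import *
st(); tray(); go(387,-269,23)
```

```text
{'t': 22.4, 'joints': [-0.75, 0.25, 1.877, -0.0, 1.013, -0.753], 'eef_pos': [390.019, -273.457, 239.595], 'tcp_rot': [3.141, 0.001, 1.574], 'ft_force': [-0.268, 0.052, -1.32], 'moment': [-0.091, 0.056, 0.01], 'opening': 0.527, 'grip_force': 30.002}
tray ((412.6800231933594, 240.260009765625), (101.11625671386719, 68.02366638183594), 81.8698959350586) [[611.0, -187.0], [636.0, -387.0], [341.0, -419.0], [317.0, -221.0]] [ 477. -304.   40.]
go [ 5.200e+00 -3.100e+00  2.165e+02  1.000e-01]
```

>>> {"api": "arm_command", "payload": {"targets": [[0,0,50,0,0],[0,0,100,0,0],[0,0,150,0,0],[0,0,190,0,0],[0,0,216,0,0]]}}

```text
t: 22.95
eef_pos: [390.8, -269.0, 21.0]
tcp_rot: [-3.14, -0.002, 1.577]
ft_force: [0.4, -1.2, -0.6]
opening: 0.519
grip_force: 30.0
```

>>> {"api": "arm_command", "payload": {"targets": [[0,0,0,0,0],[0,0,0,0,0.68],[0,0,0,0,0.68],[0,0,0,0,0.68],[0,0,0,0,0.68]]}}

```text
t: 23.45
eef_pos: [391.6, -270.3, 24.4]
tcp_rot: [3.14, 0.001, 1.577]
ft_force: [-0.0, -0.1, 0.4]
opening: 0.674
grip_force: 0.0
```

>>> {"api": "arm_command", "payload": {"targets": [[0,0,-30,0,0.68],[0,0,-80,0,0.68],[0,0,-130,0,1],[0,0,-180,0,1],[30,0,-210,0,1]]}}

```text
t: 23.95
eef_pos: [391.7, -241.9, 237.5]
tcp_rot: [3.137, 0.004, 1.575]
ft_force: [-0.1, -0.2, 0.5]
opening: 0.875
grip_force: 0.0
```

>>> {"api": "arm_command", "payload": {"targets": [[50,10,0,0,1],[100,20,0,0,1],[150,30,0,0,1],[200,40,0,0,1],[245,50,0,0,1]]}}

```text
t: 24.45
eef_pos: [439.2, 7.2, 234.1]
tcp_rot: [3.14, 0.0, 1.577]
ft_force: [1.5, 0.1, -0.4]
opening: 1.001
grip_force: 0.0
```

Run:
```python
from h import *
st(); go(458.5,331,200)
```

```text
{'t': 24.45, 'joints': [-0.134, 0.201, 1.963, 0.0, 0.975, -0.14], 'eef_pos': [439.169, 7.235, 234.116], 'tcp_rot': [3.14, 0.0, 1.577], 'ft_force': [1.519, 0.117, -0.372], 'moment': [-0.071, 0.008, 0.023], 'opening': 1.001, 'grip_force': 0.0}
go [3.236e+02 2.130e+01 3.410e+01 3.000e-01]
```

>>> {"api": "arm_command", "payload": {"targets": [[50,3,0,0,1],[100,6,0,0,1],[150,10,0,0,1],[200,13,0,0,1],[245,17,0,0,1]]}}

```text
t: 24.95
eef_pos: [454.3, 252.7, 234.1]
tcp_rot: [3.14, -0.001, 1.578]
ft_force: [0.1, -0.7, 0.4]
opening: 0.997
grip_force: 0.0
```

>>> {"api": "arm_command", "payload": {"targets": [[45,3,15,0,1],[79,5,34,0,1],[79,5,34,0,1],[79,5,34,0,1],[79,5,34,0,1]]}}

```text
t: 25.45
eef_pos: [459.5, 328.6, 200.2]
tcp_rot: [3.141, -0.0, 1.577]
ft_force: [0.2, -0.5, 0.2]
opening: 1.001
grip_force: 0.0
```

Run:
```python
from h import *
st(); go(458.8,331.5,125)
```

```text
{'t': 25.45, 'joints': [0.504, 0.421, 1.727, -0.0, 0.993, 0.498], 'eef_pos': [459.471, 328.588, 200.165], 'tcp_rot': [3.141, -0.0, 1.577], 'ft_force': [0.166, -0.516, 0.193], 'moment': [-0.06, 0.002, -0.027], 'opening': 1.001, 'grip_force': 0.0}
go [ 2.9 -0.7 75.2  0.3]
```

>>> {"api": "arm_command", "payload": {"targets": [[3,-0.7,40,0,1],[3,-0.7,75,0,1],[3,-0.7,75,0,1],[3,-0.7,75,0,1],[3,-0.7,75,0,0]]}}

```text
t: 25.95
eef_pos: [459.7, 332.3, 126.4]
tcp_rot: [3.139, -0.002, 1.576]
ft_force: [-0.7, -0.1, 0.9]
opening: 0.957
grip_force: 0.0
```

>>> {"api": "arm_command", "payload": {"targets": [[0,0,0,0,0],[0,0,0,0,0],[0,0,0,0,0],[0,0,0,0,0],[0,0,0,0,0]]}}

```text
t: 26.45
eef_pos: [458.7, 332.4, 124.4]
tcp_rot: [3.141, -0.0, 1.577]
ft_force: [1.3, -1.1, 2.0]
opening: 0.549
grip_force: 0.8
```

>>> {"api": "arm_command", "payload": {"targets": [[0,0,0,0,0],[0,0,0,0,0]]}}

```text
t: 26.65
eef_pos: [459.0, 332.4, 124.4]
tcp_rot: [3.141, -0.0, 1.577]
ft_force: [2.3, 0.9, 1.6]
opening: 0.521
grip_force: 30.0
```

Run:
```python
from h import *
st()
```

```text
{'t': 26.65, 'joints': [0.51, 0.517, 1.8, -0.0, 0.824, 0.504], 'eef_pos': [458.954, 332.45, 124.385], 'tcp_rot': [3.141, -0.0, 1.577], 'ft_force': [2.323, 0.88, 1.623], 'moment': [-0.078, -0.315, 0.015], 'opening': 0.521, 'grip_force': 30.002}
```

>>> {"api": "arm_command", "payload": {"targets": [[0,0,-0.2,8.5,0],[0,0,-0.6,17,0],[0,0,-1,25.5,0],[0,0,-1.5,34,0],[0,0,-2,42,0]]}}

```text
t: 27.15
eef_pos: [459.1, 332.6, 126.2]
tcp_rot: [3.141, -0.001, 0.838]
ft_force: [3.8, 1.1, -1.9]
opening: 0.525
grip_force: 30.0
```

>>> {"api": "arm_command", "payload": {"targets": [[0,0,-0.2,-8.5,0],[0,0,-0.6,-17,0],[0,0,-1,-25.5,0],[0,0,-1.5,-34,0],[0,0,-2,-42,0]]}}

```text
t: 27.65
eef_pos: [458.2, 332.1, 127.8]
tcp_rot: [-3.14, 0.0, 1.583]
ft_force: [1.0, -1.6, -3.3]
opening: 0.521
grip_force: 30.0
```

>>> {"api": "arm_command", "payload": {"targets": [[0,0,-0.2,8.5,0],[0,0,-0.6,17,0],[0,0,-1,25.5,0],[0,0,-1.5,34,0],[0,0,-2,42,0]]}}

```text
t: 28.15
eef_pos: [459.0, 332.5, 130.1]
tcp_rot: [3.141, -0.001, 0.838]
ft_force: [2.4, 1.6, -1.4]
opening: 0.52
grip_force: 30.0
```

>>> {"api": "arm_command", "payload": {"targets": [[0,0,-0.2,-8.5,0],[0,0,-0.6,-17,0],[0,0,-1,-25.5,0],[0,0,-1.5,-34,0],[0,0,-2,-42,0]]}}

```text
t: 28.65
eef_pos: [458.2, 332.1, 131.7]
tcp_rot: [-3.14, 0.001, 1.583]
ft_force: [0.9, -0.3, -2.1]
opening: 0.519
grip_force: 30.0
```

>>> {"api": "arm_command", "payload": {"targets": [[0,0,-0.2,8.5,0],[0,0,-0.6,17,0],[0,0,-1,25.5,0],[0,0,-1.5,34,0],[0,0,-2,42,0]]}}

```text
t: 29.15
eef_pos: [459.0, 332.5, 134.1]
tcp_rot: [3.141, -0.001, 0.838]
ft_force: [3.2, 1.2, -2.1]
opening: 0.519
grip_force: 30.0
```

>>> {"api": "arm_command", "payload": {"targets": [[0,0,-0.2,-8.5,0],[0,0,-0.6,-17,0],[0,0,-1,-25.5,0],[0,0,-1.5,-34,0],[0,0,-2,-42,0]]}}

```text
t: 29.65
eef_pos: [458.2, 332.1, 135.8]
tcp_rot: [-3.14, 0.001, 1.583]
ft_force: [0.4, 0.5, -3.8]
opening: 0.521
grip_force: 30.0
```

>>> {"api": "arm_command", "payload": {"targets": [[0,0,-0.2,8.5,0],[0,0,-0.6,17,0],[0,0,-1,25.5,0],[0,0,-1.5,34,0],[0,0,-2,42,0]]}}

```text
t: 30.15
eef_pos: [458.9, 332.5, 138.1]
tcp_rot: [3.141, -0.001, 0.838]
ft_force: [2.3, 0.2, -3.1]
opening: 0.519
grip_force: 30.0
```

>>> {"api": "arm_command", "payload": {"targets": [[0,0,-0.2,-8.5,0],[0,0,-0.6,-17,0],[0,0,-1,-25.5,0],[0,0,-1.5,-34,0],[0,0,-2,-42,0]]}}

```text
t: 30.65
eef_pos: [458.2, 332.1, 139.8]
tcp_rot: [-3.14, 0.001, 1.583]
ft_force: [0.3, 0.6, -3.0]
opening: 0.523
grip_force: 30.0
```

>>> {"api": "arm_command", "payload": {"targets": [[0,0,-0.2,8.5,0],[0,0,-0.6,17,0],[0,0,-1,25.5,0],[0,0,-1.5,34,0],[0,0,-2,42,0]]}}

```text
t: 31.15
eef_pos: [459.4, 332.4, 142.7]
tcp_rot: [3.141, -0.001, 0.838]
ft_force: [3.0, -1.0, 0.8]
opening: 0.52
grip_force: 30.0
```

>>> {"api": "arm_command", "payload": {"targets": [[0,0,-0.2,-8.5,0],[0,0,-0.6,-17,0],[0,0,-1,-25.5,0],[0,0,-1.5,-34,0],[0,0,-2,-42,0]]}}

```text
t: 31.65
eef_pos: [458.4, 332.2, 144.1]
tcp_rot: [-3.141, 0.0, 1.583]
ft_force: [-0.4, 0.4, -1.1]
opening: 0.52
grip_force: 30.0
```

>>> {"api": "arm_command", "payload": {"targets": [[0,0,-0.4,8.5,0],[0,0,-0.8,17,0],[0,0,-1.3,25.5,0],[0,0,-1.8,34,0],[0,0,-2.3,42,0]]}}

```text
t: 32.15
eef_pos: [458.3, 332.3, 146.3]
tcp_rot: [-3.141, 0.001, 0.838]
ft_force: [-0.4, -0.3, -0.6]
opening: 0.519
grip_force: 30.0
```

>>> {"api": "arm_command", "payload": {"targets": [[0,0,-0.4,-8.5,0],[0,0,-0.8,-17,0],[0,0,-1.3,-25.5,0],[0,0,-1.8,-34,0],[0,0,-2.3,-42,0]]}}

```text
t: 32.65
eef_pos: [458.3, 332.3, 148.6]
tcp_rot: [-3.141, 0.0, 1.583]
ft_force: [-0.3, 0.9, -0.0]
opening: 0.521
grip_force: 30.0
```

>>> {"api": "arm_command", "payload": {"targets": [[0,0,-1,0,0],[0,0,-2,0,0],[0,0,-4,0,0],[0,0,-7,0,0],[0,0,-10,0,0]]}}

```text
t: 33.15
eef_pos: [458.7, 332.4, 159.2]
tcp_rot: [3.141, -0.0, 1.576]
ft_force: [0.3, 0.3, 0.0]
opening: 0.523
grip_force: 30.0
```

>>> {"api": "arm_command", "payload": {"targets": [[0,0,-40,0,0],[-20,3,-80,0,0],[-69,11,-80,0,0],[-118,19,-80,0,0],[-167,27,-80,0,0]]}}

```text
t: 33.65
eef_pos: [486.6, 164.0, 239.5]
tcp_rot: [3.14, -0.0, 1.577]
ft_force: [0.8, -0.5, -1.9]
opening: 0.52
grip_force: 30.0
```

>>> {"api": "arm_command", "payload": {"targets": [[-49,8,0,0,0],[-98,16,0,0,0],[-147,24,0,0,0],[-196,32,0,0,0],[-245,39,0,0,0]]}}

```text
t: 34.15
eef_pos: [527.3, -81.3, 239.3]
tcp_rot: [3.141, 0.0, 1.576]
ft_force: [0.1, -0.1, -2.0]
opening: 0.519
grip_force: 30.0
```

>>> {"api": "arm_command", "payload": {"targets": [[-49,8,0,0,0],[-98,16,0,0,0],[-147,24,0,0,0],[-196,32,0,0,0],[-245,39,0,0,0]]}}

```text
t: 34.65
eef_pos: [567.8, -326.1, 239.1]
tcp_rot: [3.141, -0.0, 1.576]
ft_force: [0.4, 0.1, -0.1]
opening: 0.52
grip_force: 30.0
```

>>> {"api": "arm_command", "payload": {"targets": [[-14,2,20,0,0],[-14,2,60,0,0],[-14,2,60,0,0]]}}

```text
t: 34.95
eef_pos: [567.9, -337.3, 174.2]
tcp_rot: [-3.135, -0.005, 1.575]
ft_force: [0.0, 0.3, -0.8]
opening: 0.522
grip_force: 30.0
```

Run:
```python
from h import *
st(); tray(); go(567,-339,23)
```

```text
{'t': 34.95, 'joints': [-0.636, 0.584, 1.504, 0.0, 1.063, -0.641], 'eef_pos': [567.895, -337.307, 174.195], 'tcp_rot': [-3.135, -0.005, 1.575], 'ft_force': [0.046, 0.278, -0.761], 'moment': [-0.069, 0.102, 0.01], 'opening': 0.522, 'grip_force': 30.0}
tray ((394.14642333984375, 225.99688720703125), (62.20349884033203, 130.1781463623047), 22.750974655151367) [[381.0, -88.0], [733.0, -246.0], [658.0, -414.0], [308.0, -254.0]] [ 520. -251.   40.]
go [ -1.5  -2.  154.2   0.3]
```

Run:
```python
from h import *
t=cam('top');s=cam('side')
cv2.imwrite('pics/ts.png',np.hstack([t['frame'][130:330,300:520],s['frame'][200:400,200:420]])[:,:,::-1].repeat(1,0))
```

```text
(no output)
```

View pics/ts.png

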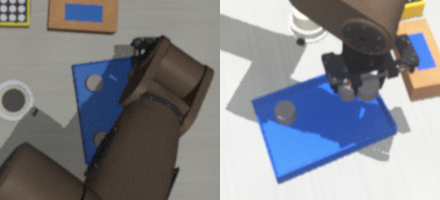

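The left edge of the tray in the top crop is unchanged at about (372,194), and both caps lie inside it. The bad mask fit was only the arm covering the tray. Lowering cap C.

>>> {"api": "arm_command", "payload": {"targets": [[0,0,50,0,0],[0,0,100,0,0],[0,0,135,0,0],[0,0,155,0,0],[0,0,155,0,0]]}}

```text
t: 35.6
eef_pos: [569.9, -337.3, 23.2]
tcp_rot: [-3.14, -0.001, 1.578]
ft_force: [-0.4, -0.2, -1.2]
opening: 0.519
grip_force: 30.0
```

>>> {"api": "arm_command", "payload": {"targets": [[0,0,0,0,0],[0,0,0,0,0.68],[0,0,0,0,0.68],[0,0,0,0,0.68],[0,0,0,0,0.68]]}}

```text
t: 36.1
eef_pos: [570.1, -338.1, 24.6]
tcp_rot: [3.141, 0.001, 1.577]
ft_force: [0.8, 0.0, -0.6]
opening: 0.677
grip_force: 0.0
```

>>> {"api": "arm_command", "payload": {"targets": [[0,0,-30,0,0.68],[0,0,-80,0,0.68],[0,0,-130,0,1],[0,0,-180,0,1],[30,0,-210,0,1]]}}

```text
t: 36.6
eef_pos: [570.1, -310.3, 238.0]
tcp_rot: [3.137, 0.003, 1.575]
ft_force: [0.2, 0.7, -0.6]
opening: 0.876
grip_force: 0.0
```

>>> {"api": "arm_command", "payload": {"targets": [[50,-7,0,8.5,1],[100,-14,0,17,1],[150,-21,0,25.5,1],[200,-28,0,34,1],[245,-35,0,42,1]]}}

```text
t: 37.1
eef_pos: [532.8, -62.8, 234.2]
tcp_rot: [3.141, -0.0, 0.842]
ft_force: [1.2, 0.6, -0.4]
opening: 1.0
grip_force: 0.0
```

Run:
```python
from h import *
st(); tray(); go(512.5,-12,200,-0.6)
```

```text
{'t': 37.1, 'joints': [-0.241, 0.344, 1.751, 0.0, 1.046, 0.488], 'eef_pos': [532.816, -62.843, 234.201], 'tcp_rot': [3.141, -0.0, 0.842], 'ft_force': [1.227, 0.6, -0.424], 'moment': [-0.075, 0.073, -0.026], 'opening': 1.0, 'grip_force': 0.0}
tray ((412.88995361328125, 240.22998046875), (101.11627960205078, 68.44793701171875), 81.8698959350586) [[611.0, -187.0], [636.0, -388.0], [341.0, -421.0], [317.0, -221.0]] [ 477. -304.   40.]
go [ 20.8 -44.6  34.3  81.9]
```

>>> {"api": "arm_command", "payload": {"targets": [[10,-20,10,8.5,1],[21,-45,20,17,1],[21,-45,30,25.5,1],[21,-45,34,34,1],[21,-45,34,42,1]]}}

```text
t: 37.65
eef_pos: [513.3, -18.9, 199.5]
tcp_rot: [-3.141, 0.001, 0.11]
ft_force: [0.6, -0.5, 0.7]
opening: 0.998
grip_force: 0.0
```

>>> {"api": "arm_command", "payload": {"targets": [[0,0,0,8.5,1],[0,0,0,17,1],[0,0,0,25.5,1],[0,0,0,34,1],[0,0,0,42,1]]}}

```text
t: 38.15
eef_pos: [513.5, -19.2, 200.1]
tcp_rot: [-3.141, -0.0, -0.623]
ft_force: [-0.7, -0.8, -0.0]
opening: 0.998
grip_force: 0.0
```

>>> {"api": "arm_command", "payload": {"targets": [[0,0,0,8.5,1],[0,0,0,17,1],[0,0,0,23,1],[0,0,0,23,1],[0,0,0,23,1]]}}

```text
t: 38.65
eef_pos: [513.6, -19.2, 200.0]
tcp_rot: [-3.141, -0.0, -1.016]
ft_force: [-0.8, 1.0, -0.2]
opening: 1.001
grip_force: 0.0
```

Run:
```python
from h import *
st(); go(512.5,-11,122,-1.03)
c=cam('side'); t=cam('top')
a=cv2.resize(c['frame'][120:250,210:370],None,fx=3,fy=3,interpolation=2)
cv2.imwrite('pics/s5.png',a[:,:,::-1])
```

```text
{'t': 38.65, 'joints': [-0.166, 0.351, 1.846, 0.0, 0.944, 2.42], 'eef_pos': [513.556, -19.194, 199.999], 'tcp_rot': [-3.141, -0.0, -1.016], 'ft_force': [-0.839, 0.953, -0.221], 'moment': [0.066, 0.182, -0.007], 'opening': 1.001, 'grip_force': 0.0}
go [-7.5 -3.4 78.   0.8]
```

View pics/s5.png

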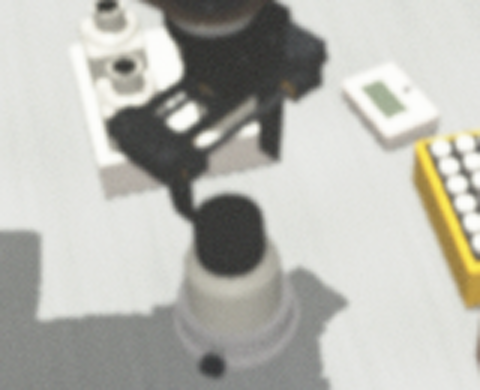

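The lid's top centre is at about (286,193) in the full side frame, consistent with (512,-10.5). The fingers are spread to either side of it, so I'm descending.

>>> {"api": "arm_command", "payload": {"targets": [[-8,-3,0,0,1],[-8,-3,40,0,1],[-8,-3,78,0,1],[-8,-3,78,0,1],[-8,-3,78,0,1]]}}

```text
t: 39.25
eef_pos: [512.0, -10.5, 122.3]
tcp_rot: [3.141, 0.001, -1.018]
ft_force: [0.4, -0.4, 0.2]
opening: 1.0
grip_force: 0.0
```

>>> {"api": "arm_command", "payload": {"targets": [[0,0,0,0,0],[0,0,0,0,0],[0,0,0,0,0],[0,0,0,0,0],[0,0,0,0,0]]}}

```text
t: 39.75
eef_pos: [512.0, -10.8, 122.3]
tcp_rot: [-3.141, -0.0, -1.019]
ft_force: [-0.7, -1.4, 4.0]
opening: 0.665
grip_force: 30.0
```

>>> {"api": "arm_command", "payload": {"targets": [[0,0,0,0,0],[0,0,0,0,0]]}}

```text
t: 39.95
eef_pos: [512.0, -10.8, 122.2]
tcp_rot: [-3.141, -0.0, -1.019]
ft_force: [-1.5, -0.2, 6.4]
opening: 0.672
grip_force: 30.0
```

Run:
```python
from h import *
st()
```

```text
{'t': 39.95, 'joints': [-0.15, 0.456, 1.933, -0.0, 0.752, 2.44], 'eef_pos': [512.008, -10.826, 122.234], 'tcp_rot': [-3.141, -0.0, -1.019], 'ft_force': [-1.464, -0.229, 6.402], 'moment': [-0.077, 0.469, -0.017], 'opening': 0.672, 'grip_force': 30.001}
```

>>> {"api": "arm_command", "payload": {"targets": [[0,0,-0.4,-8.5,0],[0,0,-0.8,-17,0],[0,0,-1.2,-25.5,0],[0,0,-1.5,-34,0],[0,0,-1.9,-42,0]]}}

```text
t: 40.45
eef_pos: [511.9, -10.7, 123.7]
tcp_rot: [-3.141, 0.0, -0.28]
ft_force: [0.6, -0.0, -0.3]
opening: 0.669
grip_force: 30.0
```

>>> {"api": "arm_command", "payload": {"targets": [[0,0,-0.4,-8.5,0],[0,0,-0.8,-17,0],[0,0,-1.2,-25.5,0],[0,0,-1.5,-34,0],[0,0,-1.9,-42,0]]}}

```text
t: 40.95
eef_pos: [512.0, -10.7, 125.5]
tcp_rot: [-3.141, -0.0, 0.453]
ft_force: [1.2, -0.4, -0.6]
opening: 0.668
grip_force: 30.0
```

Run:
```python
from h import *
st()
```

```text
{'t': 40.95, 'joints': [-0.15, 0.451, 1.93, 0.0, 0.761, 0.967], 'eef_pos': [511.999, -10.73, 125.51], 'tcp_rot': [-3.141, -0.0, 0.453], 'ft_force': [1.178, -0.392, -0.566], 'moment': [0.046, 0.026, 0.015], 'opening': 0.668, 'grip_force': 29.997}
```

>>> {"api": "arm_command", "payload": {"targets": [[0,0,-0.4,-8.5,0],[0,0,-0.8,-17,0],[0,0,-1.2,-25.5,0],[0,0,-1.5,-34,0],[0,0,-1.9,-42,0]]}}

```text
t: 41.45
eef_pos: [512.0, -10.6, 127.4]
tcp_rot: [-3.141, -0.0, 1.186]
ft_force: [0.9, 0.3, -1.0]
opening: 0.671
grip_force: 30.0
```

>>> {"api": "arm_command", "payload": {"targets": [[0,0,-0.4,-8.5,0],[0,0,-0.8,-17,0],[0,0,-1.2,-25.5,0],[0,0,-1.5,-34,0],[0,0,-1.9,-42,0]]}}

```text
t: 41.95
eef_pos: [511.8, -10.6, 129.3]
tcp_rot: [-3.141, -0.0, 1.919]
ft_force: [0.2, 0.9, -0.4]
opening: 0.664
grip_force: 30.0
```

>>> {"api": "arm_command", "payload": {"targets": [[0,0,-0.4,-8.5,0],[0,0,-0.8,-17,0],[0,0,-1.2,-25.5,0],[0,0,-1.5,-34,0],[0,0,-1.9,-42,0]]}}

```text
t: 42.45
eef_pos: [511.8, -10.7, 131.2]
tcp_rot: [3.142, -0.001, 2.652]
ft_force: [-0.2, -0.4, -0.7]
opening: 0.67
grip_force: 30.0
```

>>> {"api": "arm_command", "payload": {"targets": [[0,0,-0.4,-8.5,0],[0,0,-0.8,-17,0],[0,0,-1.2,-25.5,0],[0,0,-1.5,-34,0],[0,0,-1.9,-42,0]]}}

```text
t: 42.95
eef_pos: [511.8, -10.7, 133.1]
tcp_rot: [3.141, -0.0, -2.898]
ft_force: [0.1, -0.4, -0.8]
opening: 0.67
grip_force: 30.0
```

>>> {"api": "arm_command", "payload": {"targets": [[0,0,-0.4,-6,0],[0,0,-1,-12,0],[0,0,-1.6,-18,0],[0,0,-2.2,-22,0],[0,0,-3,-22,0]]}}

```text
t: 43.45
eef_pos: [511.8, -10.7, 136.1]
tcp_rot: [3.141, -0.0, -2.519]
ft_force: [-0.9, -1.6, -1.7]
opening: 0.673
grip_force: 30.0
```

Run:
```python
from h import *
st()
```

```text
{'t': 43.45, 'joints': [-0.15, 0.435, 1.92, 0.0, 0.787, -2.344], 'eef_pos': [511.816, -10.712, 136.075], 'tcp_rot': [3.141, -0.0, -2.519], 'ft_force': [-0.871, -1.574, -1.686], 'moment': [0.057, 0.063, -0.026], 'opening': 0.673, 'grip_force': 29.999}
```

>>> {"api": "arm_command", "payload": {"targets": [[0,0,-0.5,0,0],[0,0,-1,0,0],[0,0,-2,0,0],[0,0,-3,0,0],[0,0,-4,0,0]]}}

```text
t: 43.95
eef_pos: [511.9, -10.7, 140.3]
tcp_rot: [3.141, -0.0, -2.52]
ft_force: [-0.4, 1.2, -2.1]
opening: 0.67
grip_force: 30.0
```

>>> {"api": "arm_command", "payload": {"targets": [[0,0,-4,0,0],[0,0,-8,0,0],[0,0,-12,0,0],[0,0,-16,0,0],[0,0,-20,0,0]]}}

```text
t: 44.45
eef_pos: [512.0, -10.7, 160.7]
tcp_rot: [-3.141, 0.0, -2.52]
ft_force: [-0.2, 0.5, -1.0]
opening: 0.669
grip_force: 30.0
```

>>> {"api": "arm_command", "payload": {"targets": [[0,0,-10,0,0],[0,0,-30,0,0],[0,0,-50,0,0],[0,0,-70,0,0],[0,0,-80,0,0]]}}

```text
t: 44.95
eef_pos: [512.3, -10.8, 242.3]
tcp_rot: [-3.14, 0.002, -2.52]
ft_force: [0.1, 0.3, -1.1]
opening: 0.669
grip_force: 30.0
```

Run:
```python
from h import *
st(); tray(); go(398,-359,140)
go(398,-359,140,np.pi/2-.12)
c=cam('side'); 
a=cv2.resize(c['frame'][100:300,190:430],None,fx=2,fy=2,interpolation=2)
cv2.imwrite('pics/s6.png',a[:,:,::-1])
```

```text
{'t': 44.95, 'joints': [-0.15, 0.3, 1.795, 0.0, 1.044, -2.343], 'eef_pos': [512.301, -10.794, 242.348], 'tcp_rot': [-3.14, 0.002, -2.52], 'ft_force': [0.102, 0.301, -1.056], 'moment': [0.11, 0.056, 0.005], 'opening': 0.669, 'grip_force': 30.0}
tray ((412.7241516113281, 240.26307678222656), (101.41166687011719, 68.03521728515625), 81.57302856445312) [[611.0, -186.0], [637.0, -386.0], [342.0, -420.0], [316.0, -222.0]] [ 477. -304.   40.]
go [ 295.9 -216.3  103.   125.6]
go [ 295.9 -216.3  103.   132.5]
```

View pics/s6.png

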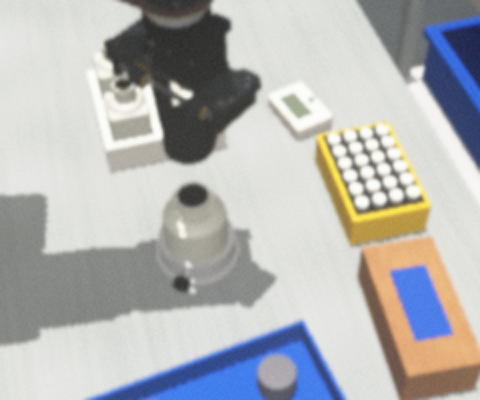

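The side crop shows the lid held at about (190,140) and the jar neck bare. The tray is unmoved, so I'm carrying the lid to its free quarter.

>>> {"api": "arm_command", "payload": {"targets": [[0,0,0,8.5,0],[20,-15,0,17,0],[50,-37,0,25.5,0],[85,-62,0,34,0],[118,-86,0,42,0]]}}

```text
t: 45.55
eef_pos: [465.1, -150.5, 239.3]
tcp_rot: [3.141, -0.001, 3.025]
ft_force: [1.3, -0.0, -1.4]
opening: 0.672
grip_force: 30.0
```

Run:
```python
from h import *
st(); go(398,-359,240)
```

```text
{'t': 45.55, 'joints': [-0.448, 0.27, 1.849, 0.0, 1.024, -1.902], 'eef_pos': [465.085, -150.454, 239.318], 'tcp_rot': [3.141, -0.001, 3.025], 'ft_force': [1.339, -0.018, -1.368], 'moment': [-0.021, -0.006, 0.029], 'opening': 0.672, 'grip_force': 29.994}
go [  42.3 -214.9   -0.7   83.3]
```

>>> {"api": "arm_command", "payload": {"targets": [[8,-43,0,8.5,0],[17,-86,0,17,0],[25,-129,0,25.5,0],[34,-172,0,34,0],[42,-215,0,42,0]]}}

```text
t: 46.05
eef_pos: [399.3, -359.8, 239.2]
tcp_rot: [3.141, -0.001, 2.291]
ft_force: [0.3, -0.2, -1.0]
opening: 0.67
grip_force: 30.0
```

>>> {"api": "arm_command", "payload": {"targets": [[0,0,0,8.5,0],[0,0,0,17,0],[0,0,0,25.5,0],[0,0,0,34,0],[0,0,0,41,0]]}}

```text
t: 46.55
eef_pos: [400.2, -358.2, 239.1]
tcp_rot: [-3.141, -0.001, 1.575]
ft_force: [-0.8, -0.3, -1.4]
opening: 0.668
grip_force: 30.0
```

Run:
```python
from h import *
st(); c=tray(); go(398,-359,29)
s=cam('side')
cv2.imwrite('pics/f.png',np.hstack([c['frame'][170:320,330:500],s['frame'][230:380,200:400]]).repeat(2,0).repeat(2,1)[:,:,::-1])
```

```text
{'t': 46.55, 'joints': [-0.853, 0.341, 1.741, 0.0, 1.061, -0.858], 'eef_pos': [400.161, -358.151, 239.094], 'tcp_rot': [-3.141, -0.001, 1.575], 'ft_force': [-0.81, -0.34, -1.421], 'moment': [-0.041, -0.019, 0.012], 'opening': 0.668, 'grip_force': 29.995}
tray ((424.3682861328125, 238.54083251953125), (101.17486572265625, 91.50774383544922), 81.75367736816406) [[611.0, -187.0], [645.0, -457.0], [350.0, -488.0], [317.0, -222.0]] [ 481. -338.   40.]
go [-9.000e-01 -2.200e+00  2.101e+02 -1.000e-01]
```

View pics/f.png

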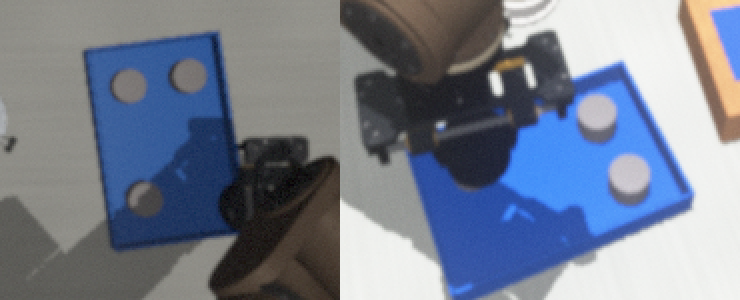

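The crops show three caps in the tray, which has not moved. The lid is over the near-right free quarter, so I'm lowering it.

>>> {"api": "arm_command", "payload": {"targets": [[0,0,50,0,0],[0,0,100,0,0],[0,0,150,0,0],[0,0,190,0,0],[0,0,208,0,0]]}}

```text
t: 47.15
eef_pos: [399.2, -357.0, 28.4]
tcp_rot: [-3.138, -0.004, 1.586]
ft_force: [-0.4, -0.2, -1.3]
opening: 0.672
grip_force: 30.0
```

>>> {"api": "arm_command", "payload": {"targets": [[0,0,0,0,0],[0,0,1,0,0],[0,0,1,0,0.8],[0,0,1,0,0.8],[0,0,1,0,0.8]]}}

```text
t: 47.65
eef_pos: [400.8, -358.7, 32.3]
tcp_rot: [3.14, 0.001, 1.582]
ft_force: [0.2, -0.3, 0.3]
opening: 0.794
grip_force: 0.0
```

>>> {"api": "arm_command", "payload": {"targets": [[0,0,0,0,0.8],[0,0,-20,0,0.8],[0,0,-60,0,0.8],[0,0,-110,0,0.8],[0,0,-160,0,0.8]]}}

```text
t: 48.15
eef_pos: [400.1, -358.0, 193.1]
tcp_rot: [-3.141, -0.001, 1.582]
ft_force: [0.5, 0.0, 1.0]
opening: 0.8
grip_force: 0.0
```

>>> {"api": "arm_command", "payload": {"targets": [[50,0,-40,0,0.8],[100,0,-40,0,0.8],[150,0,-40,0,0.8],[200,0,-40,0,0.8],[250,0,-40,0,0.8]]}}

```text
t: 48.65
eef_pos: [397.4, -118.1, 231.7]
tcp_rot: [3.14, 0.0, 1.581]
ft_force: [0.4, -0.5, -0.4]
opening: 0.797
grip_force: 0.0
```

>>> {"api": "arm_command", "payload": {"targets": [[40,0,0,0,0.8],[80,0,0,0,0.8],[100,0,0,0,0.8],[100,0,0,0,0.8],[100,0,0,0,0.8]]}}

```text
t: 49.15
eef_pos: [396.9, -19.9, 231.5]
tcp_rot: [3.141, 0.0, 1.583]
ft_force: [0.4, -0.5, -0.1]
opening: 0.801
grip_force: 0.0
```

Run:
```python
from h import *
st(); c=tray(); s=cam('side')
cv2.imwrite('pics/g.png',np.vstack([c['frame'][90:330,150:500],s['frame'][90:390,200:550]])[:,:,::-1])
```

```text
{'t': 49.15, 'joints': [-0.217, 0.141, 2.051, -0.0, 0.949, -0.229], 'eef_pos': [396.865, -19.899, 231.496], 'tcp_rot': [3.141, 0.0, 1.583], 'ft_force': [0.42, -0.513, -0.12], 'moment': [-0.107, 0.063, -0.018], 'opening': 0.801, 'grip_force': 0.0}
tray ((412.74566650390625, 240.255859375), (101.2828140258789, 68.23654174804688), 81.7028579711914) [[611.0, -186.0], [637.0, -387.0], [341.0, -420.0], [317.0, -221.0]] [ 477. -304.   40.]
```

View pics/g.png

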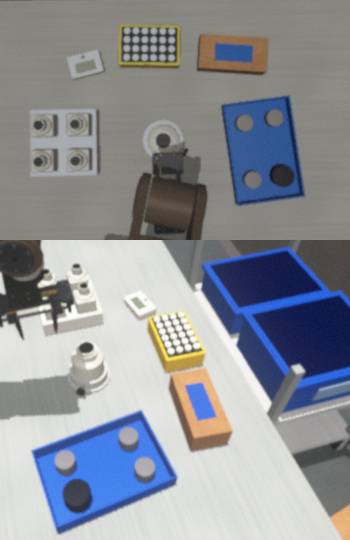

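The picture shows all three caps and the lid in the tray. The four bottles stand bare in the rack, and the vial box, logger and glove box have not moved.

```bash
python3 -c "
from cell import env
print(env.job_done())"
```

```text
the job is handed in; nothing more can be done
None
```

I handed the job in: in the last picture the three caps and the jar lid lie in the blue tray, all four bottles stand in the rack, and the vial box, logger and glove box look unmoved; the hand-in returned no verdict.

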